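# Fit the lap to the graver hone

### The arm

A 6-joint arm with a two-finger parallel gripper is mounted at the origin on a cart in front of the work surface, level with it; the furniture and walls round the work are solid. World frame = base frame: x ahead of the robot, y to its left, z up, the work surface at z = 0. Lengths are in mm, angles in rad, forces in N, time in s.
With the tool pointing down it reaches from about 400 to 925 mm from the base axis. Payload 3.4 kg.
Tool frame: the origin (TCP) lies at the very end of the fingers, on their centre line; the grasp point (between the pads) lies 19 mm behind it; z points along the fingers, y is the line along which they close (so a half turn about z gives the same grasp; the last joint's range is limited). The gripper opens to 85 mm and grips with 20 to 120 N. Pads are 22 mm wide; open, the fingers measure 114 mm over their backs; the gripper's body (76 mm by 85 mm) begins 54 mm behind the grasp point. The pads swing forward as they close: fully open they stand 13 mm farther back than shut.
Start: joints at [1.157, 0.307, 1.506, -0, 1.328, -0.073], TCP at [191.67, 542.12, 204.305] pointing down, gripper open.
Joint ranges: [-3.12, 3.12], [-1.05, 2.28], [0.14, 2.33], [-1.42, 4.57], [0.1, 2.73], [-2.68, 2.68]. Speed limits (rad/s): [2.57, 2.57, 3.14, 3.14, 3.14, 3.14].

### API

Orientations are given as [roll, pitch, yaw] about the fixed x, y, z axes, in that order (R = Rz(yaw) Ry(pitch) Rx(roll)).
In Python, from station import ctrl, get_image, camera_params, close_job gives the robot as it stands. The module is installed in compiled form; this text tells all that it offers.
- The arm moves only by the shell command python3 -m inch 'ROWS'. ROWS is a JSON object of lists of equal length, an entry for each row: "xyz": the shift along the tool's x, y, z in m, a list of three; "rotation": the turn, a rotation vector about the tool's x, y, z in degrees, a list of three; "jaw": the opening, from 0 (shut) to 1 (fully open). In form: {"xyz": [[tx, ty, tz], ...], "rotation": [[ax, ay, az], ...], "jaw": [jaw, ...]}. A call has 1 to 10 rows; each row shifts and turns the commanded pose from where the row before left it, along the tool's axes as they then stand; what a row does not reach is not made up. A row lasts 1/12 s, in which the tool goes at most 41.7 mm and 7.16 degrees, less where a joint would pass 70% of its speed; a pose out of reach is approached as far as the arm can. A call with a gripper value outside its range is refused whole. The fingers move at their own pace and stop on an object; the grip force is fixed at half the most. Time passes only in rows, so rows that do not move let the fingers close. It gives the time, the measured TCP pose, the force, the opening and the grip force at its end, in the units of the state.
- ctrl.observe(): the state, without advancing time (a new reading comes with each control period).
- get_image(name): name is "side" or "top" or "wrist"; returns (picture, depth): 400x640x3 uint8, red, green, blue; 400x640 float32, mm along the optical axis (not along the pixel's ray), 0 where there is no reading.
- camera_params(name): a dict with "mtx" (3x3 intrinsics, pixels), "R" (3x3) and "t" (3): a world point X has camera coordinates R X + t. Camera axes: x right, y down, z forward; pixel columns grow to the right and rows downward; lengths in mm; the calibration is good to about 2 mm. A picture is of the moment at which its call begins: read the wrist's pose just before it. camera_params takes no time and is no camera call; for the wrist camera it gives the pose at the moment of the call.
- close_job(): hands the job in; it is judged then, once.
The state is a dict: "time": time; "joint_pos": joint angles; "dq": joint speeds; "joint_efforts": joint torques, N m; "eef_pos": TCP position; "eef_rot": TCP orientation; "wrist_force": force on the tool from outside, world axes, zero at the start; "moment": the same for the moment, N m; "opening": opening from 0.0 (shut) to 1.0 (fully open); "finger_force": force on a finger pad.
Only numpy, scipy, OpenCV 4.12 (cv2) and the standard library are available. Lean on these libraries where they do the work, as an engineer would, in place of code of your own. Each camera call takes 0.05 s, during which the arm holds its last target. There are 200 camera calls.

### The job

Fit the larger sharpening lap to the graver hone: turn its grip anticlockwise in the travel stand until it meets the stop, lift it straight out, and push its keyed stem down into the hone's hub, turning it until the keys find the keyways and the disc sits fully home on the hub. A spring in the hub pushes the lap back up, so finish still holding it down fully home, without letting go, ready for me to tighten the clamp screw. Leave the smaller lap in its socket.

Things in the scene. Friction and masses are not known exactly. Their poses are not given: they have to be found in the camera images.
- large_lap: The lap to fit: aluminium disc 100 mm across, 8 mm thick with its dark abrasive ring, a black bar grip on top, a keyed steel stem below; 0.2 to 0.31 kg. Origin: on the axis at the disc's underside; z up, x along grip and keys; half a turn gives the same fit. Starts locked in either socket of the stand, turned 0.5 to 0.95 rad clockwise (from above) from unlocked.
- small_lap: The other lap, to be left alone: the same grip and stem, but its disc is 76 mm across. Locked in the other socket of the stand.
- lap_stand: The travel stand, fixed: dark wooden board 120 x 262 x 16 mm (stand's x, y, z) with two steel sleeves 52 mm across standing on it, 66 mm to either side of the middle along y, tops 54 mm above the table; origin: centre of the underside, z up. Small brass studs on the board mark the line of each sleeve's slots, which is the stand's x axis.
- socket_left (a point): Centre of the top of the sleeve at the stand's +y end. Each sleeve's bore, 22.6 mm, has two opposite slots 11 mm wide along the stand's x, through a lip 14 mm thick. A locked lap's disc rests on the sleeve, its keys below the lip with 4 mm of play. It turns freely; anticlockwise (from above) the keys meet a stop with the grip along the stand's x, and only there the lap lifts out.
- socket_right (a point): The same for the sleeve at the stand's -y end.
- hone: The graver hone, fixed: a grey box-shaped machine 150 x 180 mm with a flat top 52 mm above the table. Origin: centre of its underside; z up. The hub stands on the middle of its top; a small steel graver rest at one back corner reaches 91 mm above the table.
- hone_hub: The steel hub on the hone, 54 mm across, 42 mm high; origin on its axis at its foot, 52 mm above the table, z up. Its bore, 22.6 mm, is open at the top; two opposite keyways along the hub's x, 11 mm wide, reach 18 mm from the axis over its full height. It can turn about z, but stiffly (0.35 N m). A brass clamp screw sticks out of its +y side, below the mouth.
- hub_mouth (a point): Centre of the hub's top face, 94 mm above the table, on which the disc's underside lies when the lap is home.
- ejector (a joint): The spring-loaded ejector at the bottom of the bore, in m: 0 when up; the stem's nose meets it when the disc is 6 mm above the hub's top; 0.006 when the disc is home, where it pushes up with about 10 N.
- lap_grip (a point): Centre of the large lap's bar grip, 28 mm above the disc's underside. The grip is 40 mm long (lap's x), 18 mm wide (lap's y) and reaches from 11 to 45 mm above the underside.
- lap_keys (a point): On the axis of the large lap's stem, 23 mm below the disc's underside, mid-height of the keys. The stem is 20 mm in diameter, with a rounded nose 36 mm below the underside. Two opposite keys, 8 mm wide, reach 16 mm from the axis along the lap's x and lie 18 to 28 mm below the underside; their lower edges are rounded.
Things that resemble listed ones, but are neither listed nor needed, are in the scene too. What is shaped like the large_lap but turquoise is not meant.

How it is judged (in metres and radians):
On the way, in this order (a step that is already met when the one before it is completed fails the run):
1. the large lap, still seated in the stand, is turned anticlockwise until its keys are in line with the slots (angle between the x axis of large_lap and the x axis of lap_stand, either way round below 0.2 rad and z of large_lap in the frame of lap_stand below 0.059 m and contact force between the fingers and large_lap above 0.5 N), for 0.1 s.
2. the large lap is lifted out of the stand in the gripper, its nose clear of the sleeve (z of large_lap in the frame of lap_stand above 0.092 m and contact force between the fingers and large_lap above 0.5 N), for 0.1 s.
3. the keys have found the keyways: the stem is in the hub beyond the keys' lower edges (horizontal distance between large_lap and hub_mouth below 0.004 m and z of large_lap in the frame of hone_hub below 0.064 m and angle between the x axis of large_lap and the x axis of hone_hub, either way round below 0.25 rad), for 0.05 s.
At the end, for the whole second after the job is handed in: The large lap is upright in the hub, keys in the keyways, within 3 mm of its axis; the disc is within 1.8 mm of the hub's top, the ejector pressed by over 4.2 mm, the lap at rest with over 2 N of finger force still on it; the small lap is still in its socket (z of large_lap in the frame of hone_hub below 0.0438 m and horizontal distance between large_lap and hub_mouth below 0.003 m and angle between the x axis of large_lap and the x axis of hone_hub, either way round below 0.2 rad and angle between large_lap's own z axis and vertical below 0.06 rad and value of joint ejector above 0.0042 m and contact force between the fingers and large_lap above 2 N and linear speed of large_lap below 0.02 m/s and distance between small_lap and lap_stand below 0.1 m); the arm keeps its last pose, push and grip.
It fails at once if the small lap is shifted or pulled out of its socket (distance of small_lap from where it was at the start of the episode above 0.008 m).
It also fails if it takes over 45 s, if anything falls off the work surface, if the arm or the gripper's body presses on something with over 40 N, if the wrist force passes 120 N, or if a joint passes its speed limit or range.

## Working session

There is one attempt and no reset: what is moved stays moved. The work goes in short steps, Python scripts to look and compute and a shell command to move; the robot and the scene stay as the last step left them, time stands still between calls to the robot, and variables do not carry over. Pictures are saved under pics/ and viewed, at most 10 in all, crops included, and the job is handed in when it is done.

```bash
mkdir -p pics
python3 - <<'E'
from station import ctrl,get_image,camera_params
import cv2,numpy as np
print(ctrl.observe())
for n in("top","side"):
    p=camera_params(n);im,d=get_image(n);cv2.imwrite(f"pics/{n}0.png",im[:,:,::-1]);np.savez(f"{n}0.npz",im=im,d=d,**p);print(n,p)
E
```

```text
{'time': 0.0, 'joint_pos': array([ 1.15749975e+00,  3.07559530e-01,  1.50770007e+00,  5.21548667e-06,
        1.32837900e+00, -7.34872536e-02]), 'dq': array([ 6.39992299e-06, -2.98343156e-04, -3.10824072e-04,  8.74992621e-04,
       -7.06084033e-04,  1.34448015e-03]), 'joint_efforts': array([-1.92969615e-03, -4.57556033e+01, -2.51913750e+01, -2.08547099e-04,
        1.33298524e-02,  3.79067103e-06]), 'eef_pos': array([191.35935624, 541.41617984, 203.37873728]), 'eef_rot': array([-3.13955259e+00, -1.55262851e-04,  2.80178192e+00]), 'wrist_force': array([0.10475804, 0.09514162, 0.02693968]), 'moment': array([ 0.05051389, -0.04168963,  0.00863126]), 'finger_force': 0.0, 'opening': 0.9983558246423129}
top {'mtx': array([[478.96761472,   0.        , 313.74667201],
       [  0.        , 478.96761472, 203.31337092],
       [  0.        ,   0.        ,   1.        ]]), 'R': array([[ 0.0100299 , -0.9999468 , -0.00240957],
       [-0.99791546, -0.00985584, -0.06377765],
       [ 0.06375051,  0.00304423, -0.99796122]]), 't': array([  41.80296453,  519.19303095, 1073.08536217])}
side {'mtx': array([[504.99911979,   0.        , 326.14104606],
       [  0.        , 504.99911979, 213.49985481],
       [  0.        ,   0.        ,   1.        ]]), 'R': array([[ 0.82946239, -0.55823395, -0.01915729],
       [-0.38341014, -0.54408579, -0.74630243],
       [ 0.40618815,  0.6263749 , -0.66533125]]), 't': array([-399.35548799,  284.65718697,  989.51046625])}
```

View pics/top0.png

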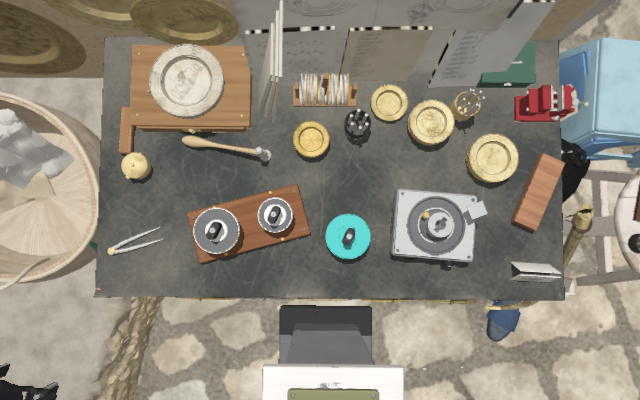

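View pics/side0.png

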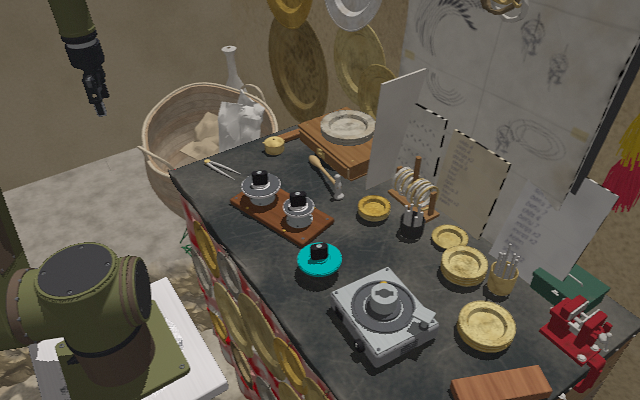

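The top view shows the large lap at (216,231), the small lap at (275,215), both on the wooden stand. The hone hub is at about (437,226), and the turquoise decoy at (348,237) is to be ignored. Next I compute positions from depth.

```bash
cat > h.py <<'E'
import numpy as np,cv2
def cloud(d,p):
    v,u=np.mgrid[0:400,0:640];K=p['mtx']
    c=np.stack([(u-K[0,2])/K[0,0]*d,(v-K[1,2])/K[1,1]*d,d],-1)
    w=(c-p['t'])@p['R'];w[d<=0]=np.nan;return w
def near(w,xy,r,z0,z1):
    m=(np.hypot(w[...,0]-xy[0],w[...,1]-xy[1])<r)&(w[...,2]>z0)&(w[...,2]<z1);return w[m]
def rect(P):
    (c,s,a)=cv2.minAreaRect(P[:,:2].astype(np.float32));return np.round(c,1),np.round(s,1),round(a,1)
def circ(P):
    c,r=cv2.minEnclosingCircle(P[:,:2].astype(np.float32));return np.round(c,1),round(r,1)
E
python3 - <<'E'
from h import *
T={}
for n in("top","side"):
    p=np.load(n+"0.npz");w=cloud(p['d'],p);T[n]=w
w=T['top'];print("pix",[np.round(w[v,u]) for u,v in((216,231),(275,215),(437,226),(300,235))])
L=w[231,216,:2];S=w[215,275,:2];H=w[226,437,:2]
for n,w in T.items():
    print(n)
    for q in(L,S):
        D=near(w,q,70,57,72);G=near(w,q,45,80,115)
        print(" disc",len(D),circ(D),np.median(D[:,2])," grip",len(G),rect(G) if len(G) else 0,np.percentile(G[:,2],[50,95]) if len(G) else 0)
    A=near(w,H,45,84,100);print(" hub",len(A),circ(A),A.mean(0),np.percentile(A[:,2],[10,50,90]))
    B=near(w,H,130,45,60);print(" hone",rect(B),np.median(B[:,2]))
    B=near(w,(L+S)/2,160,10,24);print(" board",rect(B),np.median(B[:,2]))
im=cv2.imread("pics/top0.png");s=cv2.imread("pics/side0.png")
f=lambda a:cv2.resize(a,(400,300),interpolation=cv2.INTER_CUBIC)
cv2.imwrite("pics/c0.png",np.vstack([np.hstack([f(im[175:275,183:316]),f(im[175:275,375:508])]),np.hstack([f(s[150:250,225:358]),f(s[260:360,325:458])])]))
E
```

```text
pix [array([453., 251.,  97.]), array([488., 128., 102.]), array([ 469., -220.,   67.]), array([447.,  77.,  16.])]
top
 disc 1451 (array([455.1, 259.6]), 50.1) 62.30540847718742  grip 176 (array([454.9, 259. ]), array([18.4, 38.9]), 65.1) [ 98.99934673 102.75352608]
 disc 774 (array([490. , 132.8]), 37.9) 62.27171326696399  grip 153 (array([489.8, 132.4]), array([19.2, 38.2]), 67.7) [ 98.90895125 102.75912636]
 hub 442 (array([ 475.3, -213.5]), 33.0) [ 472.22724169 -217.57590341   93.44409657] [90.14975717 93.85951172 96.35699287]
 hone (array([ 469.1, -218.2]), array([179.4, 154.6]), 84.8) 52.98264728013186
 board (array([510. , 206.5]), array([197.9, 261.5]), 15.5) 16.084256583492508
side
 disc 624 (array([452.9, 257.1]), 51.6) 61.89283109320817  grip 153 (array([454.2, 258.3]), array([24.8, 39. ]), 56.4) [ 95.04608111 100.24392625]
 disc 381 (array([489.1, 129.1]), 38.4) 61.52136453718011  grip 165 (array([488.9, 128.8]), array([23.9, 38.6]), 59.3) [ 95.60964548 100.26816943]
 hub 478 (array([ 474.5, -218.7]), 32.3) [ 469.45312614 -223.01473356   91.97492712] [87.50896282 92.59090408 94.76539336]
 hone (array([ 470. , -221.8]), array([181.4, 149.1]), 85.3) 52.05158832002578
 board (array([509.6, 205. ]), array([202.5, 265.3]), 15.6) 15.551612570643522
```

View pics/c0.png

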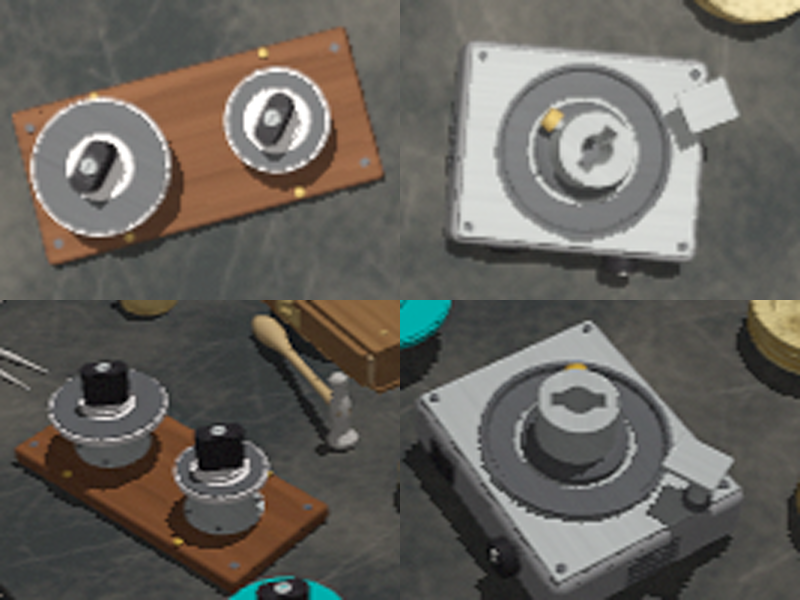

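The crops show the grips and the hub's keyway, which has a brass clamp screw on its +y side. The large lap is near (454,258), the stand yaw is about 15.6°, the grip about -26°, and the hub near (470,-220). I'm moving over the large lap for wrist views.

```bash
cat > look.py <<'E'
import sys
from h import *
from station import ctrl,get_image,camera_params
def look(n,tag):
    p=camera_params(n);im,d=get_image(n);cv2.imwrite(f"pics/{tag}.png",im[:,:,::-1]);np.savez(f"{tag}.npz",im=im,d=d,**p)
    return im,d,p,cloud(d,p)
def st():
    o=ctrl.observe();print({k:np.round(o[k],3) for k in('time','joint_pos','eef_pos','wrist_force','moment','opening','finger_force')});
    from scipy.spatial.transform import Rotation as R
    M=R.from_euler('xyz',o['eef_rot']).as_matrix();print("toolx yaw",round(np.degrees(np.arctan2(M[1,0],M[0,0])),2),"z",np.round(M[:,2],4));return o['eef_pos'],M
def shift(target):
    p,M=st();print("tool shift mm",np.round(M.T@(np.array(target)-p),1))
E
python3 -m inch '{"xyz":[[-0.0343,-0.0179,-0.0057],[-0.0343,-0.0179,-0.0057],[-0.0343,-0.0179,-0.0057],[-0.0343,-0.0179,-0.0057],[-0.0343,-0.0179,-0.0057],[-0.0343,-0.0179,-0.0057],[-0.0343,-0.0179,-0.0057],[-0.0343,-0.0179,-0.0057],[-0.0343,-0.0179,-0.0057],[-0.0343,-0.0179,-0.0057]],"rotation":[[0,0,0],[0,0,0],[0,0,0],[0,0,0],[0,0,0],[0,0,0],[0,0,0],[0,0,0],[0,0,0],[0,0,0]],"jaw":[1,1,1,1,1,1,1,1,1,1]}'
python3 -m inch '{"xyz":[[0,0,0],[0,0,0],[0,0,0]],"rotation":[[0,0,0],[0,0,0],[0,0,0]],"jaw":[1,1,1]}'
python3 - <<'E'
from look import *
shift((454.5,258,260))
im,d,p,w=look("wrist","w1");print(p['R'],-p['R'].T@p['t'])
for q in((454,258),(490,131)):
    D=near(w,q,70,57,72);G=near(w,q,45,80,115)
    if len(D):print(len(D),circ(D),np.median(D[:,2]))
    if len(G):print(len(G),rect(G),np.percentile(G[:,2],[50,95]))
E
```

```text
time: 0.93
eef_pos: [456.0, 257.2, 261.3]
eef_rot: [-3.141, -0.001, 2.802]
wrist_force: [0.9, -0.3, 0.7]
opening: 1.002
finger_force: 0.0
time: 1.18
eef_pos: [454.8, 258.9, 260.7]
eef_rot: [-3.141, -0.002, 2.801]
wrist_force: [0.6, 0.5, 0.3]
opening: 1.001
finger_force: 0.0
{'time': np.float64(1.183), 'joint_pos': array([ 4.360e-01,  1.950e-01,  1.519e+00,  1.000e-03,  1.429e+00,
       -7.940e-01]), 'eef_pos': array([454.798, 258.88 , 260.725]), 'wrist_force': array([0.648, 0.517, 0.336]), 'moment': array([ 0.017,  0.015, -0.013]), 'opening': np.float64(1.001), 'finger_force': np.float64(0.0)}
toolx yaw 160.47 z [-1.7e-03  1.0e-04 -1.0e+00]
tool shift mm [-0.  -0.9  0.7]
[[ 3.34396913e-01  9.42432302e-01  2.46285251e-04]
 [ 9.05772806e-01 -3.21461427e-01  2.76112613e-01]
 [ 2.60296617e-01 -9.21081272e-02 -9.61125259e-01]] [388.82154739 283.41973503 430.6865436 ]
4537 (array([454.9, 260.9]), 50.0) 62.18640627068218
555 (array([454.6, 261. ]), array([18.8, 39.3]), 64.0) [ 99.0400007  100.32376908]
1920 (array([489.6, 134.2]), 38.0) 61.93130292642556
564 (array([489.7, 134.2]), array([19.3, 40.3]), 63.6) [ 98.58208213 100.09086228]
```

View pics/w1.png

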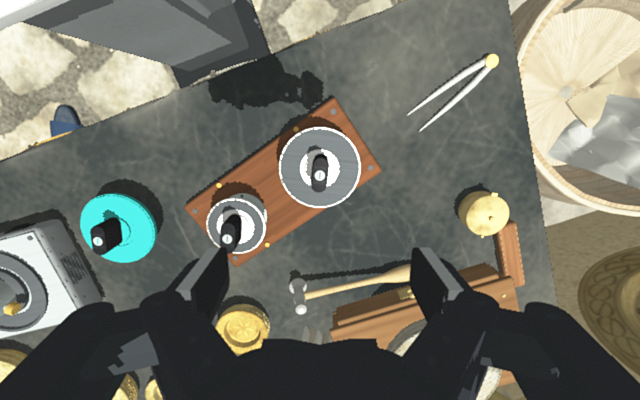

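The wrist view shows the large lap at (320,168), the small lap at (235,225), and the fingers below. The wrist gives (454.8,260.9) with a grip yaw of -26°. I'll rotate, descend partway and re-measure.

```bash
python3 -m inch '{"xyz":[[0,0.0015,0.032],[0,0,0.032],[0,0,0.032],[0,0,0.032],[0,0,0],[0,0,0],[0,0,0]],"rotation":[[0,0,3],[0,0,3.5],[0,0,0],[0,0,0],[0,0,0],[0,0,0],[0,0,0]],"jaw":[1,1,1,1,1,1,1]}' | head -2
python3 - <<'E'
from look import *
shift((454.7,260.3,68))
im,d,p,w=look("wrist","w2")
for q in((454,258),(490,131)):
    D=near(w,q,70,57,72);G=near(w,q,45,85,104)
    if len(D):print(len(D),circ(D),np.median(D[:,2]))
    if len(G):print(len(G),rect(G),np.percentile(G[:,2],[50,95]))
B=near(w,(473,196),160,10,24);print(" board",rect(B),np.median(B[:,2]))
E
```

```text
time: 1.82
eef_pos: [456.1, 261.8, 134.6]
{'time': np.float64(1.817), 'joint_pos': array([ 0.441,  0.304,  1.707,  0.   ,  1.129, -0.679]), 'eef_pos': array([456.142, 261.774, 134.554]), 'wrist_force': array([-0.101,  0.249,  1.156]), 'moment': array([-0.016, -0.031,  0.037]), 'opening': np.float64(1.0), 'finger_force': np.float64(0.0)}
toolx yaw 154.13 z [ 1.3e-03  7.0e-04 -1.0e+00]
tool shift mm [ 0.7 -2.  66.6]
9534 (array([455. , 260.9]), 50.0) 62.206856914180115
1308 (array([454.8, 261. ]), array([19., 40.]), 66.3) [ 99.10302364 100.29482261]
1712 (array([489.8, 134.1]), 38.2) 61.82154488327481
 board (array([472.6, 197.5]), array([120.2, 261.6]), 15.4) 16.01325429186852
```

```bash
python3 -m inch '{"xyz":[[0.0006,-0.0012,0.022],[0,0,0.022],[0,0,0.021],[0,0,0],[0,0,0],[0,0,0]],"rotation":[[0,0,0],[0,0,0],[0,0,0],[0,0,0],[0,0,0],[0,0,0]],"jaw":[1,1,1,1,1,1]}'
python3 -m inch '{"xyz":[[0,0,0],[0,0,0],[0,0,0],[0,0,0],[0,0,0],[0,0,0],[0,0,0],[0,0,0],[0,0,0],[0,0,0]],"rotation":[[0,0,0],[0,0,0],[0,0,0],[0,0,0],[0,0,0],[0,0,0],[0,0,0],[0,0,0],[0,0,0],[0,0,0]],"jaw":[0.15,0.15,0.1,0.1,0.05,0,0,0,0,0]}'
python3 - <<'E'
from look import *
st()
E
```

```text
time: 2.37
eef_pos: [456.5, 260.5, 70.3]
eef_rot: [3.139, 0.002, 2.688]
wrist_force: [-0.5, -0.5, -0.3]
opening: 1.001
finger_force: 0.0
time: 3.2
eef_pos: [454.8, 259.4, 68.7]
eef_rot: [-3.141, 0.0, 2.688]
wrist_force: [-1.1, -1.5, 5.0]
opening: 0.183
finger_force: 58.6
{'time': np.float64(3.2), 'joint_pos': array([ 0.438,  0.38 ,  1.791, -0.   ,  0.97 , -0.68 ]), 'eef_pos': array([454.777, 259.399,  68.703]), 'wrist_force': array([-1.082, -1.511,  5.027]), 'moment': array([-0.272,  0.248,  0.079]), 'opening': np.float64(0.183), 'finger_force': np.float64(58.64)}
toolx yaw 154.04 z [ 1.e-04 -3.e-04 -1.e+00]
```

Gripped with 58.6 N. Now I turn it anticlockwise.

```bash
python3 -m inch '{"xyz":[[0,0,0],[0,0,0],[0,0,0],[0,0,0],[0,0,0],[0,0,0],[0,0,0],[0,0,0],[0,0,0],[0,0,0]],"rotation":[[0,0,-4],[0,0,-4],[0,0,-4],[0,0,-4],[0,0,-4],[0,0,-4],[0,0,-4],[0,0,-4],[0,0,-4],[0,0,-3]],"jaw":[0,0,0,0,0,0,0,0,0,0]}'
python3 -m inch '{"xyz":[[0,0,0],[0,0,0],[0,0,0],[0,0,0]],"rotation":[[0,0,-1],[0,0,-1],[0,0,0],[0,0,0]],"jaw":[0,0,0,0]}'
python3 - <<'E'
from look import *
st()
im,d,p,w=look("wrist","w3")
D=near(w,(455,261),60,57,66);print(len(D),circ(D),np.median(D[:,2]))
im,d,p,w=look("top","t3")
D=near(w,(455,261),60,57,70);print(len(D),circ(D),np.median(D[:,2]))
E
```

```text
time: 4.03
eef_pos: [456.4, 260.0, 68.8]
eef_rot: [3.141, 0.003, -2.911]
wrist_force: [1.4, -0.7, 3.0]
opening: 0.174
finger_force: 58.8
time: 4.37
eef_pos: [456.2, 260.0, 68.8]
eef_rot: [3.141, 0.003, -2.88]
wrist_force: [1.8, -1.6, 4.4]
opening: 0.182
finger_force: 58.9
{'time': np.float64(4.367), 'joint_pos': array([ 0.438,  0.381,  1.79 , -0.   ,  0.968, -1.394]), 'eef_pos': array([456.153, 260.016,  68.785]), 'wrist_force': array([ 1.75 , -1.603,  4.446]), 'moment': array([-0.082, -0.625, -0.101]), 'opening': np.float64(0.182), 'finger_force': np.float64(58.945)}
toolx yaw -165.01 z [ 2.4e-03  7.0e-04 -1.0e+00]
12913 (array([456.6, 261.1]), 50.1) 62.32389917933484
669 (array([456.7, 259.4]), 49.7) 62.494389292136944
```

```bash
python3 -m inch '{"xyz":[[0.0012,0.0003,0],[0,0,-0.004],[0,0,-0.004],[0,0,-0.004],[0,0,0],[0,0,0]],"rotation":[[0,0,0],[0,0,0],[0,0,0],[0,0,0],[0,0,0],[0,0,0]],"jaw":[0,0,0,0,0,0]}'
python3 - <<'E'
from look import *
st()
im,d,p,w=look("wrist","w4")
D=near(w,(455,261),60,60,85);print(len(D),circ(D),np.median(D[:,2]))
E
```

```text
time: 4.97
eef_pos: [452.6, 259.4, 80.1]
eef_rot: [-3.142, -0.002, -2.879]
wrist_force: [0.8, 0.1, -2.4]
opening: 0.177
finger_force: 59.0
{'time': np.float64(4.967), 'joint_pos': array([ 0.439,  0.364,  1.781,  0.   ,  0.998, -1.394]), 'eef_pos': array([452.61 , 259.404,  80.116]), 'wrist_force': array([ 0.828,  0.097, -2.415]), 'moment': array([ 0.006, -0.189, -0.057]), 'opening': np.float64(0.177), 'finger_force': np.float64(58.985)}
toolx yaw -164.97 z [-1.7e-03 -5.0e-04 -1.0e+00]
13110 (array([453.1, 260.3]), 50.1) 73.6137149309901
```

```bash
python3 -m inch '{"xyz":[[-0.0015,0,-0.01],[0,0,-0.01],[0,0,-0.01],[0,0,-0.01],[0,0,-0.02],[0,0,-0.03],[0,0,-0.03],[0,0,0],[0,0,0]],"rotation":[[0,0,0],[0,0,0],[0,0,0],[0,0,0],[0,0,0],[0,0,0],[0,0,0],[0,0,0],[0,0,0]],"jaw":[0,0,0,0,0,0,0,0,0]}'
python3 - <<'E'
from look import *
shift((470,-100,205))
im,d,p,w=look("wrist","w5")
D=near(w,(455,261),60,170,205);D=D[np.abs(D[:,2]-np.median(D[:,2]))<4];print(len(D),circ(D),np.median(D[:,2]))
n=np.linalg.svd(D-D.mean(0),full_matrices=False)[2][2];print(n)
im,d,p,w=look("side","s5")
D=near(w,(455,261),60,150,210);print(len(D),D.mean(0),rect(D))
E
```

```text
time: 5.77
eef_pos: [456.3, 260.6, 202.9]
eef_rot: [3.141, 0.005, -2.879]
wrist_force: [0.4, -0.3, -3.3]
opening: 0.179
finger_force: 59.0
{'time': np.float64(5.767), 'joint_pos': array([ 0.439,  0.236,  1.614,  0.   ,  1.287, -1.395]), 'eef_pos': array([456.316, 260.645, 202.909]), 'wrist_force': array([ 0.351, -0.259, -3.28 ]), 'moment': array([-0.048, -0.045,  0.012]), 'opening': np.float64(0.179), 'finger_force': np.float64(59.049)}
toolx yaw -164.97 z [ 0.0049  0.0023 -1.    ]
tool shift mm [  80.3 -351.9   -2.9]
12931 (array([456.7, 261.8]), 50.1) 196.3724275808646
[-0.01065248  0.00701999  0.99991862]
744 [449.50775441 246.76771878 194.10605052] (array([452.7, 254.4]), array([96. , 96.2]), 62.0)
```

```bash
python3 -m inch '{"xyz":[[0.008,-0.0352,0],[0.008,-0.0352,0],[0.008,-0.0352,0],[0.008,-0.0352,0],[0.008,-0.0352,0],[0.008,-0.0352,0],[0.008,-0.0352,0],[0.008,-0.0352,0],[0.008,-0.0352,0],[0.008,-0.0352,0]],"rotation":[[0,0,0],[0,0,0],[0,0,0],[0,0,0],[0,0,0],[0,0,0],[0,0,0],[0,0,0],[0,0,0],[0,0,0]],"jaw":[0,0,0,0,0,0,0,0,0,0]}'
python3 -m inch '{"xyz":[[0,0,0],[0,0,0],[0,0,0]],"rotation":[[0,0,0],[0,0,0],[0,0,0]],"jaw":[0,0,0]}' >/dev/null
python3 - <<'E'
from look import *
pos,M=st()
im,d,p,w=look("wrist","w6")
A=near(w,(470,-220),29,91,97);print(len(A),circ(A),A.mean(0),np.median(A[:,2]))
B=near(w,(470,-220),130,48,57);print(" hone",rect(B))
D=near(w,pos,60,170,205);print(circ(D),circ(D)[0]-pos[:2],np.median(D[:,2]))
# rectify hub top plane z=94, 0.25mm/px, +x up, +y left
u,v=np.meshgrid(np.arange(-40,40,.2),np.arange(-40,40,.2))
X=np.stack([470-v,-220-u,0*u+94],-1)@p['R'].T+p['t'];q=X@p['mtx'].T;q=(q[...,:2]/q[...,2:]).astype(np.float32)
r=cv2.remap(im[:,:,::-1],q[...,0],q[...,1],cv2.INTER_CUBIC)
t=np.load("top0.npz");X=np.stack([470-v,-220-u,0*u+94],-1)@t['R'].T+t['t'];q=X@t['mtx'].T;q=(q[...,:2]/q[...,2:]).astype(np.float32)
cv2.imwrite("pics/hub6.png",np.hstack([r,cv2.remap(t['im'][:,:,::-1].copy(),q[...,0],q[...,1],cv2.INTER_CUBIC)]))
E
```

```text
time: 6.7
eef_pos: [467.1, -101.9, 198.5]
eef_rot: [3.139, -0.004, -2.879]
wrist_force: [0.7, 0.9, -3.2]
opening: 0.179
finger_force: 59.3
{'time': np.float64(6.95), 'joint_pos': array([-3.000e-01,  1.780e-01,  1.703e+00,  1.000e-03,  1.264e+00,
       -2.132e+00]), 'eef_pos': array([ 467.595, -100.215,  198.761]), 'wrist_force': array([-1.116, -0.421, -2.956]), 'moment': array([-0.031,  0.061, -0.036]), 'opening': np.float64(0.18), 'finger_force': np.float64(59.367)}
toolx yaw -165.05 z [-0.0037  0.0019 -1.    ]
2169 (array([ 471.2, -218.6]), 27.4) [ 470.28503736 -218.23284927   93.90240719] 93.95139187624977
 hone (array([ 471. , -218.1]), array([175.6, 145.4]), 85.5)
(array([467.7, -99.2]), 50.1) [0.10481283 1.01487913] 192.3707811276362
```

View pics/hub6.png

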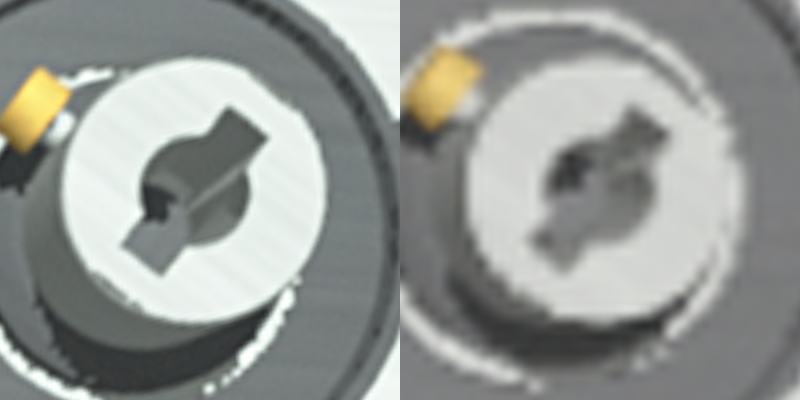

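The rectified hub (left panel) has its keyway ends at (248,121) and (142,259), so the keyway yaw is about -37.5° and the centre about (471.8,-218.9). I'm turning the lap by the same amount, then re-measuring the hub and lap together.

```bash
python3 -m inch '{"xyz":[[0,0,0],[0,0,0],[0,0,0],[0,0,0],[0,0,0],[0,0,0],[0,0,0],[0,0,0],[0.009,0.012,0],[0,0,0]],"rotation":[[0,0,6.5],[0,0,6.5],[0,0,6.5],[0,0,6.5],[0,0,6.5],[0,0,6.5],[0,0,6.5],[0,0,7],[0,0,0],[0,0,0]],"jaw":[0,0,0,0,0,0,0,0,0,0]}'
python3 -m inch '{"xyz":[[0,0,0],[0,0,0],[0,0,0]],"rotation":[[0,0,0],[0,0,0],[0,0,0]],"jaw":[0,0,0]}' >/dev/null
cat > hub.py <<'E'
from look import *
def hub(tag):
    pos,M=st();im,d,p,w=look("wrist",tag)
    A=near(w,(471,-219),29,91,97);print("hub",len(A),circ(A),np.median(A[:,2]))
    zz=pos[2]-6.4;D=near(w,pos,58,zz-6,zz+4);c=circ(D);print("lap",len(D),c,np.median(D[:,2]),"off",c[0]-pos[:2])
    n=np.linalg.svd(D-D.mean(0),full_matrices=False)[2][2];print("normal",n)
    G=near(w,pos,30,pos[2]+22,pos[2]+36)
    u,v=np.meshgrid(np.arange(-40,40,.2),np.arange(-40,40,.2))
    X=np.stack([470-v,-220-u,0*u+94],-1)@p['R'].T+p['t'];q=X@p['mtx'].T;q=(q[...,:2]/q[...,2:]).astype(np.float32)
    r=cv2.remap(im[:,:,::-1],q[...,0],q[...,1],cv2.INTER_CUBIC)
    cv2.imwrite(f"pics/h{tag}.png",np.hstack([r,cv2.resize(im[:,:,::-1],(400,250)).copy() if 0 else cv2.copyMakeBorder(cv2.resize(im[:,:,::-1],(400,250)),0,150,0,0,0)]))
E
python3 -c "from hub import *;hub('w7')"
```

```text
time: 7.83
eef_pos: [468.3, -82.2, 199.8]
eef_rot: [3.141, -0.003, 2.491]
wrist_force: [0.8, 1.1, -2.5]
opening: 0.179
finger_force: 59.4
{'time': np.float64(8.083), 'joint_pos': array([-0.268,  0.173,  1.706, -0.   ,  1.262, -1.187]), 'eef_pos': array([469.136, -85.385, 200.194]), 'wrist_force': array([-0.067, -0.336, -1.961]), 'moment': array([-0.032,  0.036,  0.055]), 'opening': np.float64(0.178), 'finger_force': np.float64(59.418)}
toolx yaw 142.61 z [-3.e-04 -2.e-04 -1.e+00]
hub 1325 (array([ 471., -218.]), 27.5) 93.88052804085542
lap 12993 (array([469.5, -84.2]), 50.2) 193.73511134109583 off [0.3642665  1.18459083]
normal [0.00570017 0.00949015 0.99993872]
```

View pics/hw7.png

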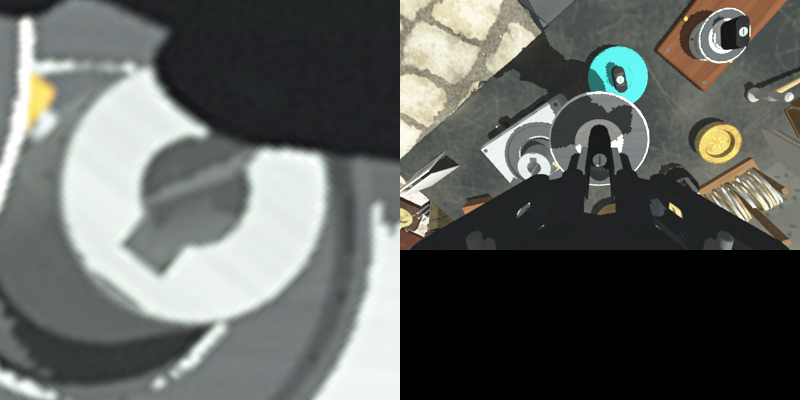

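The hub stays at about (471.8,-219) from both tool yaws. The lap always measures (+0.3,+1.1) from the TCP, a constant camera bias, so the TCP target is (471.6,-220.0).

```bash
python3 -m inch '{"xyz":[[-0.0167,-0.0211,0],[-0.0167,-0.0211,0],[-0.0167,-0.0211,0],[-0.0167,-0.0211,0],[-0.0167,-0.0211,0],[0,0,0.02],[0,0,0.012],[0,0,0],[0,0,0],[0,0,0]],"rotation":[[0,0,0],[0,0,0],[0,0,0],[0,0,0],[0,0,0],[0,0,0],[0,0,0],[0,0,0],[0,0,0],[0,0,0]],"jaw":[0,0,0,0,0,0,0,0,0,0]}'
python3 - <<'E'
from look import *
shift((471.6,-220,150))
import station
for n in("side","top"):
    im,d,p,w=look(n,n+"8");pos=station.ctrl.observe()['eef_pos']
    D=near(w,(471,-220),58,150,170);print(n,len(D),circ(D),np.median(D[:,2]))
E
```

```text
time: 8.97
eef_pos: [471.7, -220.5, 168.8]
eef_rot: [3.142, 0.001, 2.488]
wrist_force: [-0.4, -0.7, -2.9]
opening: 0.18
finger_force: 59.5
{'time': np.float64(8.967), 'joint_pos': array([-0.518,  0.262,  1.67 , -0.   ,  1.208, -1.435]), 'eef_pos': array([ 471.681, -220.475,  168.822]), 'wrist_force': array([-0.447, -0.715, -2.875]), 'moment': array([-0.03 , -0.006,  0.061]), 'opening': np.float64(0.18), 'finger_force': np.float64(59.494)}
toolx yaw 142.53 z [ 6.e-04 -4.e-04 -1.e+00]
tool shift mm [ 0.4  0.3 18.8]
side 1404 (array([ 470.4, -221.9]), 51.4) 161.56504987593044
top 1001 (array([ 472. , -219.4]), 49.9) 162.66897957786145
```

```bash
python3 -m inch '{"xyz":[[0,0.0004,0.008],[0,0,0.008],[0,0,0.008],[0,0,0.005],[0,0,0],[0,0,0]],"rotation":[[0,0,0],[0,0,0],[0,0,0],[0,0,0],[0,0,0],[0,0,0]],"jaw":[0,0,0,0,0,0]}'
python3 -c "
from look import *
st()"
```

```text
time: 9.57
eef_pos: [471.1, -219.6, 138.6]
eef_rot: [-3.141, -0.002, 2.488]
wrist_force: [-0.1, 0.2, -3.5]
opening: 0.176
finger_force: 59.5
{'time': np.float64(9.567), 'joint_pos': array([-0.517,  0.293,  1.712, -0.   ,  1.138, -1.434]), 'eef_pos': array([ 471.102, -219.612,  138.559]), 'wrist_force': array([-0.088,  0.156, -3.521]), 'moment': array([0.017, 0.007, 0.019]), 'opening': np.float64(0.176), 'finger_force': np.float64(59.486)}
toolx yaw 142.53 z [-1.5e-03  8.0e-04 -1.0e+00]
```

The nose is in the bore without contact force. Now I lower the keys.

```bash
python3 -m inch '{"xyz":[[0,0,0.004],[0,0,0.004],[0,0,0.003],[0,0,0],[0,0,0]],"rotation":[[0,0,0],[0,0,0],[0,0,0],[0,0,0],[0,0,0]],"jaw":[0,0,0,0,0]}'
python3 -c "
from look import *
st()"
```

```text
time: 9.98
eef_pos: [471.4, -219.8, 128.0]
eef_rot: [-3.142, -0.001, 2.488]
wrist_force: [-0.1, -0.3, -2.5]
opening: 0.18
finger_force: 59.5
{'time': np.float64(9.983), 'joint_pos': array([-0.518,  0.304,  1.726,  0.   ,  1.112, -1.434]), 'eef_pos': array([ 471.368, -219.839,  128.046]), 'wrist_force': array([-0.088, -0.275, -2.52 ]), 'moment': array([ 0.029,  0.003, -0.022]), 'opening': np.float64(0.18), 'finger_force': np.float64(59.491)}
toolx yaw 142.53 z [-5.e-04  3.e-04 -1.e+00]
```

```bash
python3 -m inch '{"xyz":[[0,0,0.005],[0,0,0.005],[0,0,0.004],[0,0,0.003],[0,0,0.002],[0,0,0],[0,0,0]],"rotation":[[0,0,0],[0,0,0],[0,0,0],[0,0,0],[0,0,0],[0,0,0],[0,0,0]],"jaw":[0,0,0,0,0,0,0]}'
python3 -c "
from look import *
st()"
```

```text
time: 10.57
eef_pos: [472.1, -220.2, 109.9]
eef_rot: [3.141, 0.001, 2.488]
wrist_force: [-0.6, -0.1, 4.2]
opening: 0.175
finger_force: 60.4
{'time': np.float64(10.567), 'joint_pos': array([-0.518,  0.325,  1.749, -0.   ,  1.066, -1.434]), 'eef_pos': array([ 472.056, -220.201,  109.943]), 'wrist_force': array([-0.566, -0.121,  4.201]), 'moment': array([ 0.072,  0.191, -0.031]), 'opening': np.float64(0.175), 'finger_force': np.float64(60.435)}
toolx yaw 142.53 z [ 1.e-03 -6.e-04 -1.e+00]
```

```bash
python3 -m inch '{"xyz":[[0,0,0.001],[0,0,0.001],[0,0,0],[0,0,0],[0,0,0]],"rotation":[[0,0,0],[0,0,0],[0,0,0],[0,0,0],[0,0,0]],"jaw":[0,0,0,0,0]}'
python3 -c "
from hub import *
hub('w9')"
```

```text
time: 10.98
eef_pos: [472.1, -220.3, 108.9]
eef_rot: [3.142, 0.002, 2.488]
wrist_force: [-2.3, 1.4, 12.5]
opening: 0.179
finger_force: 61.4
{'time': np.float64(10.983), 'joint_pos': array([-0.518,  0.326,  1.751, -0.   ,  1.062, -1.434]), 'eef_pos': array([ 472.067, -220.342,  108.886]), 'wrist_force': array([-2.308,  1.422, 12.542]), 'moment': array([ 0.136,  0.478, -0.015]), 'opening': np.float64(0.179), 'finger_force': np.float64(61.424)}
toolx yaw 142.54 z [ 0.0017 -0.0013 -1.    ]
hub 0 (array([0., 0.]), 0.0) nan
lap 13027 (array([ 471.7, -219.2]), 50.2) 102.61954833443768 off [-0.36705868  1.14200352]
normal [0.01064259 0.00400896 0.99993533]
  return _methods._mean(a, axis=axis, dtype=dtype,
  ret = ret.dtype.type(ret / rcount)
```

The disc top is at 102.6 mm (102 when home) and the force exceeds the spring's, so it is nearly seated. I press slightly more and let it settle.

```bash
python3 -m inch '{"xyz":[[0,0,0.001],[0,0,0.0005],[0,0,0],[0,0,0],[0,0,0],[0,0,0],[0,0,0],[0,0,0],[0,0,0],[0,0,0]],"rotation":[[0,0,0],[0,0,0],[0,0,0],[0,0,0],[0,0,0],[0,0,0],[0,0,0],[0,0,0],[0,0,0],[0,0,0]],"jaw":[0,0,0,0,0,0,0,0,0,0]}'
python3 -c "
from hub import *
hub('w10')" 2>/dev/null
```

```text
time: 11.87
eef_pos: [472.1, -220.4, 108.7]
eef_rot: [-3.142, 0.003, 2.488]
wrist_force: [-5.0, 2.8, 22.2]
opening: 0.179
finger_force: 62.7
{'time': np.float64(11.867), 'joint_pos': array([-0.518,  0.326,  1.752, -0.   ,  1.061, -1.434]), 'eef_pos': array([ 472.072, -220.416,  108.739]), 'wrist_force': array([-5.041,  2.822, 22.182]), 'moment': array([0.419, 0.916, 0.063]), 'opening': np.float64(0.179), 'finger_force': np.float64(62.684)}
toolx yaw 142.54 z [ 0.0023 -0.0018 -1.    ]
hub 0 (array([0., 0.]), 0.0) nan
lap 13045 (array([ 471.7, -219. ]), 50.0) 102.50698217590816 off [-0.37154607  1.41585111]
normal [0.00862818 0.00338792 0.99995704]
```

The extra push moved it only 0.15 mm while the force rose to 22 N, so the disc is hard on the hub. It is level and still gripped, so I'm handing in.

```bash
python3 -c "
from station import close_job
print(close_job())"
```

```text
the job is handed in; nothing more can be done
None
```

The large lap is seated in the hone hub with its keys in the keyways, the disc hard down against the spring and still gripped, ready for you to tighten the clamp screw; the small lap was left in its socket, and the job is handed in (no verdict was returned).

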